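# Change the nougat bar in the toggle-clamp trimming jig

## Task

Change over the nougat bar in the trimming jig: swing the toggle clamp's handle right back so that the clamp is open, take out the bar it held and lay it flat on the cutting board in the gap between the two bars already there and roughly parallel to them. Then lower the waiting bar, the one lying alone on the worktop, into the jig's nest and swing the handle back over centre as far as it goes, so that the clamp holds the bar. Do not drop the bars, and leave the two bars on the board, the tool jug and the ring cutter where they are.

Things in the scene. Friction and masses are not known exactly. Their poses are not given: they have to be found in the camera images.
- jig: Fixed trimming jig with a toggle clamp. Origin on the worktop under the nest's centre; x runs along the nest from the bar towards the handle, z up. Aluminium base plate 92 mm wide (x -66 to 165 mm), 12 mm thick. Two steel cheeks at x 79 to 153 mm, y within +-27 mm, up to 79 mm above the worktop, carry the two hinges, axes along jig y.
- nest (a point): Centre of the white bed, 50 mm wide, 20 mm above the worktop: place of a seated bar's origin, the bar along jig x; axes as the jig's. Round it, rising 10 mm above the bed: four corner blocks (x 28 to 44 mm either way, inner faces at y +-15 mm, outer +-23) and two end stops (inner faces at x +-50 mm, 30 mm wide). The sides are free for fingers at x -28 to 28 mm.
- clamp_handle (a joint): Handle angle, rad: 0 = over centre against its stop, clamped (leaning 0.45 rad from upright towards the bar); 1.95 = fully open (swung back to jig +x, 0.07 rad above level). Dead centre is 0.15: below it the clamp holds itself shut, above it does not. Swinging takes up to 5 N at the grip, most between 0.5 and 0.15; it stays at the open end.
- handle_hinge (a point): Middle of the handle's hinge: jig x 124.5 mm, y 0, 50.4 mm above the worktop; the hinge axis runs along jig y. The grip swings about it in the jig's x-z plane with radius 85 mm.
- handle_grip (a point): Centre of the black plastic handle grip, 85 mm from the handle's hinge: 18 mm thick along jig y, 24 mm deep, 70 mm long, ends 27 mm beyond this point. Pinched across its thickness from above it pivots between the fingers as it swings, and can creep up to 15 mm in them, so go some 0.2 rad past either end, or finish with a push.
- pad (a point): Middle of the underside of the clamp's rubber pad, 22 mm across, sprung, pressing with about 12 N. It hangs from a steel arm 14 mm wide, driven by the handle, hinged at jig x 95 mm, 72 mm up. Clamped: arm level over the bar, top 88 mm above the worktop, spindle top 102 mm. Open: arm a little past upright, all of it beyond jig x 75 mm, up to 190 mm high.
- clamped_bar: Nougat bar 24 x 90 x 21 mm (long along its own y), about 50 g, at first held in the jig. Origin at the centre of its underside, z up.
- waiting_bar: Nougat bar 25 x 90 x 21 mm (long along its own y), about 50 g, lying alone on the worktop between jig and board (a 62 mm high square tin stands fixed nearer the robot). Origin at the centre of its underside, z up.
- board: Fixed white cutting board, 200 (its x) x 300 (its y) x 14 mm. Origin at the centre of its underside, z up; bars lie on its top, 14 mm above the worktop.
- board_bar_1: Nougat bar 23 x 92 x 22 mm (long along its own y) lying on the board towards its -y end, roughly across it. Origin at the centre of its underside.
- board_bar_2: Nougat bar 26 x 91 x 22 mm (long along its own y) lying on the board towards its +y end, roughly across it. Origin at the centre of its underside.
- tool_jug: Jug of kitchen tools, 101 x 136 mm in plan and 222 mm high, standing beyond the waiting bar. Origin at the centre of its underside. Bystander.
- ring_cutter: Steel ring cutter, 70 mm across, 42 mm high. Origin at the centre of its underside. Bystander.
Mind the look-alikes: they are no part of the job. What is shaped like the clamped_bar but yellow is not meant. Leave any blue look-alike of the waiting_bar alone.

How it is judged:
By the outcome, as a careful person would: the job done as asked, in the order asked, and still so for the second after the job is handed in, with the robot touching nothing.
It also fails if it takes over 72 s, if anything falls off the work surface, if the arm or the gripper's body presses on something with over 40 N, if the wrist force passes 120 N, or if a joint passes its speed limit or range.

## Robot

A 6-joint arm with a two-finger parallel gripper is mounted at the origin on the work surface; the furniture and walls round the work are solid. World frame = base frame: x ahead of the robot, y to its left, z up, the work surface at z = 0. Lengths are in m, angles in rad, forces in N, time in s.
With the tool pointing down it reaches from about 0.35 to 0.775 m from the base axis. Payload 5.5 kg.
Tool frame: the origin (TCP) lies between the finger pads; the fingertips stand 19 mm ahead of it and the grasp point (between the pads) is the TCP; z points along the fingers, y is the line along which they close (so a half turn about z gives the same grasp; the last joint's range is limited). The gripper opens to 85 mm and grips with 20 to 120 N. Pads are 22 mm wide; open, the fingers measure 114 mm over their backs; the gripper's body (76 mm by 85 mm) begins 54 mm behind the grasp point. The pads swing forward as they close: fully open they stand 13 mm farther back than shut.
Start: joints at [1.162, 0.313, 0.046, 1.304, 0, 1.431], TCP at [0.153, 0.554, 0.25] pointing down, gripper open.
Joint ranges: [-2.76, 2.76], [-0.86, 1.69], [-1.03, 1.26], [-2.2, 2.34], [-1.47, 1.5], [-3.14, 3.14]. Speed limits (rad/s): [2.57, 2.57, 3.14, 3.14, 3.14, 3.14].

## Interface

Orientations are given as a unit quaternion [w, x, y, z].
In Python, from workcell import env gives the robot as it stands.
- The arm moves only by the tool carry_out, never from a script. Its argument "increments" is a list that holds one entry, the list of rows, each a list of 6 numbers: the shift along the tool's x, y, z each as a share of 50 cm, from -1 to 1, then the turn, a rotation vector about the tool's x, y, z each as a share of 2 pi rad, from -1 to 1. In form: [[[x, y, z, ax, ay, az], ...]]. A call has 1 to 5 rows; each row is the pose to reach, as a shift and turn from the pose commanded when the call began, along the tool's axes at that moment, turning the shorter way round; what a row does not reach only later rows make up. A row lasts 1/8 s, in which the tool goes at most 62.5 mm and 10.7 degrees, less where a joint would pass 70% of its speed; a pose out of reach is approached as far as the arm can. A call with a number of a shift or a turn outside -1 to 1 is refused whole. A call with a gripper value outside its range is refused whole. "jaw" is the closure, from 0 (fully open) to 1 (shut), set as the call begins (left out, the last holds). The fingers move at their own pace and stop on an object; "squeeze" is the grip in N (left out, the last holds). Time passes only in rows, so rows that repeat a pose let the fingers close. It gives the time, the measured TCP pose, the force, the opening and the grip force at its end, in the units of the state.
- env.get_state(): the state, without advancing time (a new reading comes with each control period).
- env.read_camera(name): name is "scene" or "top" or "wrist"; returns a dict with "frame" (480x640x3 uint8, blue, green, red), "z_map" (480x640 float32, m along the optical axis (not along the pixel's ray), 0 where there is no reading), "intrinsics" (3x3 intrinsics, pixels), "R" (3x3) and "t" (3): a world point X has camera coordinates R X + t; the wrist camera has in their place "T_tool_cam" (4x4, takes a point from camera to tool coordinates, whose origin is the TCP and whose axes are the flange's). Camera axes: x right, y down, z forward; pixel columns grow to the right and rows downward; lengths in m; the calibration is good to about 2 mm. The wrist camera is an equidistant fisheye: a pixel r from the principal point sees the ray r / f radians off the axis. A picture is of the moment at which its call begins: read the wrist's pose just before it.
- env.hand_in(): hands the job in; it is judged then, once.
Trained networks look in the newest picture that a camera, given by its name, has taken for a name from the list of things; names that differ only in an ending like _2 or _b are one class to them, and where a whole thing is asked for, a point or a joint stands for the part that bears it (a point fixed in the world has none). Each returns a list of dicts, best first, with "score" (0 to 1); they miss things now and then, are a little off and sometimes report something else, mostly with a low value. They report only what shows in the picture. A call takes as long as a camera call. They do not tell look-alikes from the thing itself.
- env.find_in(camera, name): "position" ([x, y, z] in m, in world coordinates, good to about 4 mm: the middle of the surface that is visible of it).
The state is a dict: "clock": time; "joint_pos": joint angles; "qvel": joint speeds; "tau": joint torques, N m; "tcp_pos": TCP position; "orientation": TCP orientation; "wrist_force": force on the tool from outside, world axes, zero at the start; "ft_torque": the same for the moment, N m; "finger_gap": finger opening in m; "grip_force": force on a finger pad.
Only numpy, scipy, OpenCV 4.12 (cv2) and the standard library are available. Lean on these libraries where they do the work, as an engineer would, in place of code of your own. Each camera call takes 0.05 s, during which the arm holds its last target. There are 200 camera calls.

## Working session

There is one attempt and no reset: what is moved stays moved. The work goes in short steps, Python scripts to look and compute and a tool call to move; the robot and the scene stay as the last step left them, time stands still between calls to the robot, and variables do not carry over. Pictures are saved under pics/ and viewed, at most 10 in all, crops included, and the job is handed in when it is done.

Besides the shell and the picture viewer there is one more tool, called as name([rows], argument=value, ...), one row to a line, values as JSON. carry_out: Moves the arm, as the interface text tells. Its arguments: {"type":"object","properties":{"increments":{"type":"array","items":{"type":"array","items":{"type":"array","items":{"type":"number","minimum":-1,"maximum":1}}}},"jaw":{"type":"number"},"squeeze":{"type":"number"}},"required":["increments"]}

```bash
mkdir -p pics; ls
cat > h.py <<'E'
import numpy as np, cv2
from workcell import env
from scipy.spatial.transform import Rotation as Ro
def cloud(c):
    z=c["z_map"];K=c["intrinsics"];v,u=np.mgrid[:480,:640]
    P=np.stack([(u-K[0,2])/K[0,0]*z,(v-K[1,2])/K[1,1]*z,z],-1)
    W=(P-c["t"])@c["R"]; W[z==0]=np.nan
    return W
def proj(c,X):
    p=c["intrinsics"]@(c["R"]@np.array(X)+c["t"]); return (p[:2]/p[2]).round().astype(int)
def rel(pos,yaw_tool=None,Rt=None,s=None):
    s=s or env.get_state();q=s["orientation"];R=Ro.from_quat([q[1],q[2],q[3],q[0]])
    d=R.inv().apply(np.array(pos)-s["tcp_pos"])/0.5
    return d
E
python3 - <<'E'
from h import *
s=env.get_state();print({k:np.round(v,3) for k,v in s.items()})
ims=[]
for n in ["top","scene"]:
    c=env.read_camera(n);ims.append(c["frame"]);np.save(f"{n}.npy",c,allow_pickle=True)
    for o in ["jig","clamp_handle","handle_grip","pad","clamped_bar","waiting_bar","board","board_bar_1","tool_jug","ring_cutter"]:
        try:
            for r in env.find_in(n,o)[:6]: print(n,o,round(r["score"],2),np.round(r["position"],3),proj(c,r["position"]))
        except Exception as e: print(n,o,e)
    cv2.imwrite(f"pics/{n}.png",c["frame"])
E
```

```text
pics
{'clock': np.float64(0.0), 'joint_pos': array([1.162, 0.314, 0.045, 1.304, 0.   , 1.431]), 'qvel': array([-0.   ,  0.001, -0.001,  0.001, -0.001, -0.001]), 'tau': array([ 2.0000e-03, -4.8063e+01,  2.9853e+01,  1.9000e-02, -0.0000e+00,
        0.0000e+00]), 'tcp_pos': array([0.153, 0.554, 0.249]), 'orientation': array([-0.   ,  0.134,  0.991, -0.001]), 'wrist_force': array([ 0.089,  0.096, -0.171]), 'ft_torque': array([-0.011, -0.002,  0.007]), 'grip_force': np.float64(0.0), 'finger_gap': np.float64(0.086)}
top jig 0.68 [ 0.476 -0.24   0.011] [409 245]
top clamp_handle 0.59 [ 0.534 -0.262  0.095] [427 211]
top handle_grip 0.57 [ 0.535 -0.266  0.097] [429 210]
top pad 0.43 [ 0.426 -0.219  0.052] [405 264]
top clamped_bar 0.83 [ 0.266 -0.243  0.018] [418 339]
top waiting_bar 0.91 [ 0.451 -0.026  0.018] [316 257]
top waiting_bar 0.56 [0.656 0.247 0.017] [196 173]
top waiting_bar 0.49 [0.58  0.019 0.029] [295 201]
top board 0.92 [0.397 0.248 0.014] [193 285]
top board 0.67 [0.298 0.248 0.036] [190 330]
top board_bar_1 0.72 [ 0.448 -0.023  0.018] [315 259]
top board_bar_1 0.66 [0.301 
[... 475 characters left out ...]
 192]
scene clamped_bar 0.66 [ 0.418 -0.228  0.038] [396 330]
scene clamped_bar 0.55 [ 0.261 -0.242  0.016] [344 398]
scene waiting_bar 0.68 [0.651 0.237 0.02 ] [305 182]
scene waiting_bar 0.64 [ 0.451 -0.027  0.019] [327 273]
scene board 0.81 [0.392 0.227 0.015] [228 235]
scene board 0.46 [ 0.424 -0.229  0.04 ] [399 327]
scene board_bar_1 0.86 [0.298 0.248 0.035] [187 245]
scene board_bar_1 0.79 [0.479 0.247 0.031] [251 208]
scene board_bar_1 0.39 [ 0.43  -0.226  0.051] [400 321]
scene tool_jug 0.74 [ 0.664 -0.002  0.108] [384 189]
scene tool_jug 0.22 [ 0.487 -0.253  0.016] [428 323]
scene ring_cutter 0.67 [0.567 0.02  0.026] [347 234]
scene ring_cutter 0.63 [ 0.425 -0.228  0.042] [398 326]
```

View pics/top.png

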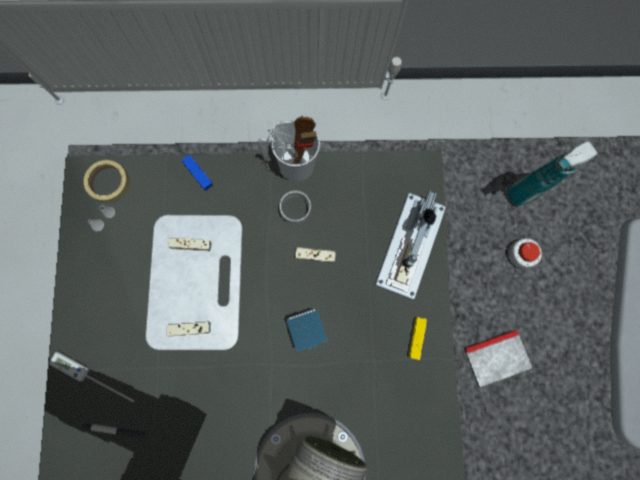

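View pics/scene.png

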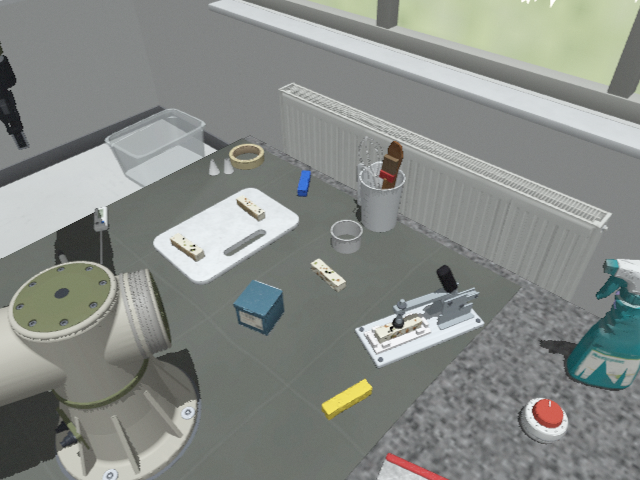

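Top view: the waiting bar is the nougat one at (316,255), between jig and board. The clamped bar is in the jig at (402,272). The board bars are at (189,244) and (189,328). The look-alikes to leave are yellow at (417,338) and blue at (197,172). Next I'll measure the shapes and confirm in one enlarged crop.

Run:
```python
from h import *
c=np.load("top.npy",allow_pickle=True).item();W=cloud(c);f=c["frame"]
def rect(name,lo,hi,box,bright=0):
    m=(W[...,2]>lo)&(W[...,2]<hi)&(f.min(-1)>=bright)
    m&=(W[...,0]>box[0])&(W[...,0]<box[1])&(W[...,1]>box[2])&(W[...,1]<box[3])
    n,l,st,_=cv2.connectedComponentsWithStats(m.astype(np.uint8))
    k=1+np.argmax(st[1:,4]);P=W[l==k]
    (x,y),(w,h),a=cv2.minAreaRect((P[:,:2]*1000).astype(np.float32))
    if w<h:w,h,a=h,w,a+90
    print(name,"c",round(x,1),round(y,1),"size",round(w,1),round(h,1),"long axis deg",round(a,1),"z med",round(np.median(P[:,2])*1000,1),"n",len(P),"mean",P[:,:2].mean(0).round(4)*1000)
rect("waiting",.012,.03,(.38,.52,-.09,.04))
rect("bb1",.025,.05,(.25,.35,.15,.33))
rect("bb2",.025,.05,(.43,.53,.15,.33))
rect("board",.006,.05,(.2,.6,.1,.4))
rect("jig all",.006,.2,(.3,.7,-.4,-.12))
rect("jig base",.006,.018,(.3,.7,-.4,-.12))
rect("yellow",.012,.03,(.2,.33,-.3,-.18))
rect("tin",.04,.08,(.22,.36,-.06,.06))
rect("ring",.03,.06,(.52,.64,-.03,.07))
rect("jug",.09,.3,(.6,.8,-.08,.1))
a=cv2.resize(f[180:310,270:470],(800,520),interpolation=cv2.INTER_CUBIC)
cv2.imwrite("pics/crop.png",a)
s=np.load("scene.npy",allow_pickle=True).item()
for d in [s]:
    W=cloud(d)
    f=d["frame"]
    rect("S waiting",.012,.03,(.38,.52,-.09,.04));rect("S jig",.006,.2,(.3,.7,-.4,-.12));rect("S bb1",.025,.05,(.25,.35,.15,.33));rect("S bb2",.025,.05,(.43,.53,.15,.33))
```

```text
waiting c 457.2 -24.1 size 88.3 24.3 long axis deg 83.0 z med 19.3 n 420 mean [456.7 -23.8]
bb1 c 300.5 253.1 size 90.6 24.9 long axis deg 92.5 z med 33.9 n 489 mean [300.4 252.7]
bb2 c 485.6 255.7 size 90.9 22.4 long axis deg 85.4 z med 34.0 n 421 mean [485.  255.5]
board c 406.3 246.1 size 299.1 201.4 long axis deg 178.2 z med 13.2 n 11393 mean [401.  247.9]
jig all c 479.0 -244.7 size 237.0 92.1 long axis deg 157.3 z med 15.1 n 4022 mean [ 471.3 -237.9]
jig base c 476.1 -243.5 size 230.8 92.1 long axis deg 157.3 z med 11.6 n 2211 mean [ 474.4 -239.1]
yellow c 267.5 -243.1 size 89.2 23.8 long axis deg 165.4 z med 19.1 n 448 mean [ 267.  -242.4]
tin c 289.8 -0.7 size 73.3 67.5 long axis deg 17.3 z med 61.1 n 1118 mean [290.4  -0.6]
ring c 564.7 19.2 size 68.6 68.3 long axis deg 49.1 z med 39.9 n 156 mean [570.9  19.6]
jug c 680.2 20.9 size 113.6 103.3 long axis deg 41.8 z med 132.6 n 1509 mean [675.5  16. ]
S waiting c 456.2 -24.6 size 91.7 26.1 long axis deg 83.5 z med 19.1 n 407 mean [454.3 -27.1]
S jig c 477.7 -245.6 size 237.9 93.3 long axis deg 157.2 z med 20.9 n 5825 mean [ 465.7 -251.7]
S bb1 c 298.8 252.3 size 93.5 26.7 long axis deg 93.4 z med 33.2 n 373 mean [297.7 249.1]
S bb2 c 484.3 256.2 size 94.2 25.4 long axis deg 86.8 z med 33.3 n 274 mean [482.3 251. ]
```

View pics/crop.png

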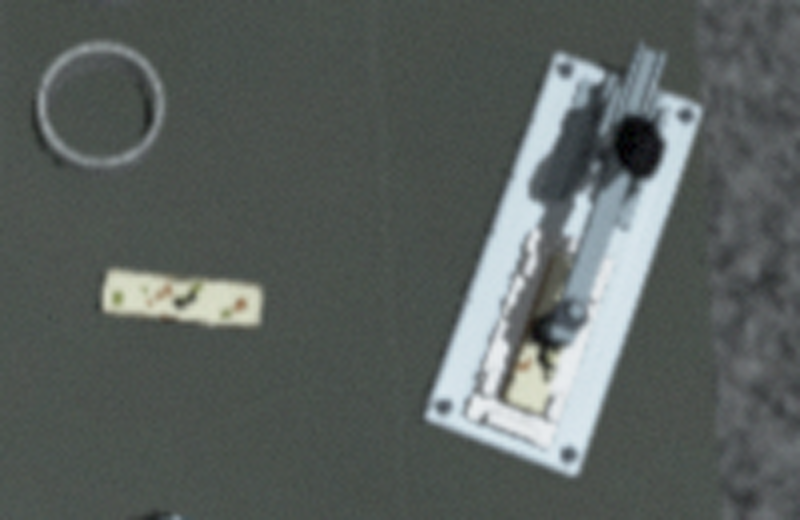

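Crop: the waiting bar is alone at (183,298) and is plain nougat, so it is the right one. The clamped bar is between the nest blocks under the pad at (535,385), with the black grip at (638,147). The jig frame comes out at about (430,-224) mm with its x axis at -22.7°, and the sizes match the description (231 x 92 plate).

```bash
cat >> h.py <<'E'
JO=np.array([430.4,-224.4]);JA=-22.7
def jig(x,y,z,o=None):
    a=np.radians(JA);o=JO if o is None else o
    return [o[0]+x*np.cos(a)-y*np.sin(a),o[1]+x*np.sin(a)+y*np.cos(a),z]
def plan(*tg):
    """tg: (pos mm world, tool-x yaw deg, tool down[, lean deg about tool y])"""
    s=env.get_state();q=s["orientation"];R=Ro.from_quat([q[1],q[2],q[3],q[0]])
    print("now",(s["tcp_pos"]*1000).round(1),"yawx",np.degrees(np.arctan2(*R.as_matrix()[1::-1,0])).round(2),"F",s["wrist_force"].round(1),"t",round(float(s["clock"]),2),"gap",round(float(s["finger_gap"])*1000,1))
    for t in tg:
        y=np.radians(t[1]);x=np.array([np.cos(y),np.sin(y),0]);z=np.array([0,0,-1.])
        G=Ro.from_matrix(np.stack([x,np.cross(z,x),z],1))
        if len(t)>2: G=G*Ro.from_euler("y",t[2],degrees=True)
        d=R.inv().apply(np.array(t[0])/1000-s["tcp_pos"])/.5
        print(np.round(t[0],1),t[1],"->",np.r_[d,(R.inv()*G).as_rotvec()/(2*np.pi)].round(4).tolist())
E
python3 - <<'E'
from h import *
plan(([440,100,270],157.3),(jig(87.5,0,240),157.3))
E
```

```text
now [152.7 554.4 250.3] yawx 164.6 F [-0.4 -0.8 -0.1] t 1.1 gap 85.2
[440 100 270] 157.3 -> [-0.7953, -0.7236, -0.0395, 0.0, -0.0, 0.0203]
[ 511.1 -258.2  240. ] 157.3 -> [-1.1226, -1.3764, 0.0205, 0.0, -0.0, 0.0203]
```

carry_out([
  [[-0.795,-0.724,-0.04,0,0,0.02],[-0.795,-0.724,-0.04,0,0,0.02],[-0.795,-0.724,-0.04,0,0,0.02],[-0.795,-0.724,-0.04,0,0,0.02],[-0.795,-0.724,-0.04,0,0,0.02]],
], jaw=0.3)

```text
clock: 1.72
tcp_pos: [0.3203, 0.2887, 0.2623]
orientation: [0.0, 0.196, 0.981, 0.0]
wrist_force: [1.1, 1.6, 0.3]
finger_gap: 0.0598
grip_force: 0.0
```

Run:
```python
from h import *
plan(([440,100,270],157.3),(jig(87.5,0,240),157.3))
```

```text
now [320.3 288.7 262.3] yawx 157.43 F [1.1 1.6 0.3] t 1.73 gap 59.8
[440 100 270] 157.3 -> [-0.366, -0.2566, -0.0154, 0.0002, 0.0001, 0.0004]
[ 511.1 -258.2  240. ] 157.3 -> [-0.7723, -0.8636, 0.0443, 0.0002, 0.0001, 0.0004]
```

carry_out([
  [[-0.366,-0.257,-0.015,0,0,0],[-0.366,-0.257,-0.015,0,0,0],[-0.366,-0.257,-0.015,0,0,0],[-0.366,-0.257,-0.015,0,0,0],[-0.77,-0.863,0.04,0,0,0]],
])

```text
clock: 2.35
tcp_pos: [0.4524, 0.0392, 0.2651]
orientation: [0.001, 0.195, 0.981, 0.0]
wrist_force: [0.6, 0.0, -1.3]
finger_gap: 0.0601
grip_force: 0.0
```

carry_out([
  [[-0.33,-0.5,0.04,0,0,0],[-0.33,-0.5,0.04,0,0,0],[-0.33,-0.5,0.04,0,0,0],[-0.33,-0.5,0.04,0,0,0],[-0.33,-0.5,0.04,0,0,0]],
])

```text
clock: 2.98
tcp_pos: [0.5074, -0.2566, 0.2445]
orientation: [0.0, 0.197, 0.98, -0.0]
wrist_force: [0.3, -0.1, -0.2]
finger_gap: 0.0596
grip_force: 0.0
```

Run:
```python
from h import *
plan((jig(87.5,0,240),157.3))
```

```text
now [ 507.4 -256.6  244.5] yawx 157.32 F [ 0.3 -0.1 -0.2] t 2.98 gap 59.6
[ 511.1 -258.2  240. ] 157.3 -> [-0.0081, -0.0, 0.009, 0.0, 0.0001, 0.0001]
```

Run:
```python
from h import *
c=env.read_camera("wrist");cv2.imwrite("pics/w1.png",c["frame"])
a=np.radians(JA)
for o in ["handle_grip","pad","jig","clamped_bar"]:
    for r in env.find_in("wrist",o)[:2]:
        p=np.array(r["position"])*1000;d=p[:2]-JO
        print(o,round(r["score"],2),p.round(1),"jig",round(d@[np.cos(a),np.sin(a)],1),round(d@[-np.sin(a),np.cos(a)],1))
```

```text
handle_grip 0.56 [ 510.4 -255.6  148.6] jig 85.8 2.1
handle_grip 0.23 [ 474.1 -239.9   13. ] jig 46.3 2.6
jig 0.85 [ 471.7 -243.7   14.9] jig 45.5 -1.9
clamped_bar 0.79 [ 306.6 -251.5   18.7] jig -103.8 -72.8
clamped_bar 0.77 [ 411.3 -216.4   38.6] jig -20.7 0.0
```

View pics/w1.png

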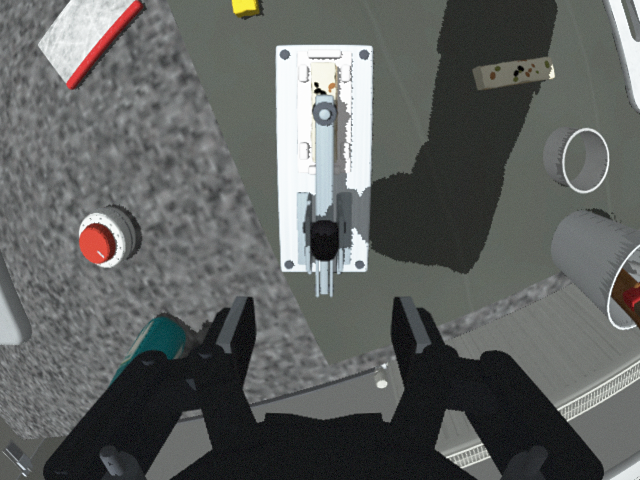

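The wrist view shows the grip at (323,238), midway between the fingers (236 and 405), which agrees with the jig frame. Next: go down and pinch the grip.

carry_out([
  [[-0.008,0,0.12,0,0,0],[-0.008,0,0.18,0,0,0],[-0.008,0,0.23,0,0,0],[-0.008,0,0.23,0,0,0],[-0.008,0,0.23,0,0,0]],
])

```text
clock: 3.85
tcp_pos: [0.5116, -0.2549, 0.1311]
orientation: [0.001, 0.195, 0.981, -0.0]
wrist_force: [-0.1, 0.5, 1.0]
finger_gap: 0.0598
grip_force: 0.0
```

carry_out([
  [[0,0,0,0,0,0],[0,0,0,0,0,0],[0,0,0,0,0,0],[0,0,0,0,0,0]],
], jaw=1.0, squeeze=50)

```text
clock: 4.35
tcp_pos: [0.5109, -0.2572, 0.1309]
orientation: [0.001, 0.197, 0.98, -0.001]
wrist_force: [-3.9, -3.0, 3.8]
finger_gap: 0.0172
grip_force: 50.7
```

Run:
```python
from h import *
T=[]
for th in np.r_[0.2:2.2:0.2,2.15]:
    p=th-.45;T.append((jig(124.5+85*np.sin(p),0,50.4+85*np.cos(p)),157.3))
plan(*T)
```

```text
now [ 510.9 -257.2  130.9] yawx 157.33 F [-3.9 -3.   3.8] t 4.35 gap 17.2
[ 525.9 -264.3  132.8] 157.3 -> [-0.0331, -0.0018, -0.0036, -0.0004, 0.0003, 0.0001]
[ 541.3 -270.8  135.3] 157.3 -> [-0.0666, -0.0018, -0.0086, -0.0004, 0.0003, 0.0001]
[ 557.  -277.3  134.4] 157.3 -> [-0.1005, -0.0018, -0.0069, -0.0004, 0.0003, 0.0001]
[ 572.1 -283.7  130.2] 157.3 -> [-0.1334, -0.0018, 0.0016, -0.0004, 0.0003, 0.0001]
[ 586.2 -289.6  122.9] 157.3 -> [-0.164, -0.0018, 0.0164, -0.0004, 0.0003, 0.0001]
[ 598.7 -294.8  112.6] 157.3 -> [-0.1909, -0.0017, 0.037, -0.0004, 0.0003, 0.0001]
[ 609.  -299.1   99.8] 157.3 -> [-0.2133, -0.0017, 0.0625, -0.0004, 0.0003, 0.0001]
[ 616.8 -302.4   85.1] 157.3 -> [-0.2301, -0.0016, 0.092, -0.0004, 0.0003, 0.0001]
[ 621.8 -304.5   69. ] 157.3 -> [-0.2408, -0.0015, 0.1242, -0.0004, 0.0003, 0.0001]
[ 623.7 -305.2   52.2] 157.3 -> [-0.2448, -0.0014, 0.1579, -0.0004, 0.0003, 0.0001]
[ 623.  -305.    39.4] 157.3 -> [-0.2434, -0.0014, 0.1834, -0.0004, 0.0003, 0.0001]
```

carry_out([
  [[-0.016,0,-0.003,0,0,0],[-0.033,0,-0.006,0,0,0],[-0.05,0,-0.009,0,0,0],[-0.067,0,-0.011,0,0,0],[-0.1,0,-0.01,0,0,0]],
])

```text
clock: 4.97
tcp_pos: [0.5553, -0.2757, 0.1359]
orientation: [-0.001, 0.197, 0.98, -0.001]
wrist_force: [-6.4, -2.5, 2.0]
finger_gap: 0.0172
grip_force: 51.0
```

carry_out([
  [[-0.033,0,0.008,0,0,0],[-0.064,0,0.023,0,0,0],[-0.091,0,0.044,0,0,0],[-0.113,0,0.069,0,0,0],[-0.13,0,0.099,0,0,0]],
])

```text
clock: 5.6
tcp_pos: [0.6184, -0.3021, 0.0877]
orientation: [0.002, 0.197, 0.98, -0.002]
wrist_force: [-2.5, -2.6, 9.0]
finger_gap: 0.0174
grip_force: 53.9
```

carry_out([
  [[-0.011,0,0.032,0,0,0],[-0.015,0,0.066,0,0,0],[-0.013,0,0.092,0,0,0],[-0.013,0,0.092,0,0,0]],
])

```text
clock: 6.1
tcp_pos: [0.6264, -0.3055, 0.0427]
orientation: [0.004, 0.196, 0.981, -0.002]
wrist_force: [3.0, -4.3, 8.5]
finger_gap: 0.0175
grip_force: 53.2
```

Run:
```python
from h import *
plan()
c=env.read_camera("scene");cv2.imwrite("pics/s2.png",cv2.resize(c["frame"][150:390,320:640],(640,480)))
```

```text
now [ 626.4 -305.5   42.7] yawx 157.34 F [ 3.  -4.3  8.5] t 6.1 gap 17.5
```

View pics/s2.png

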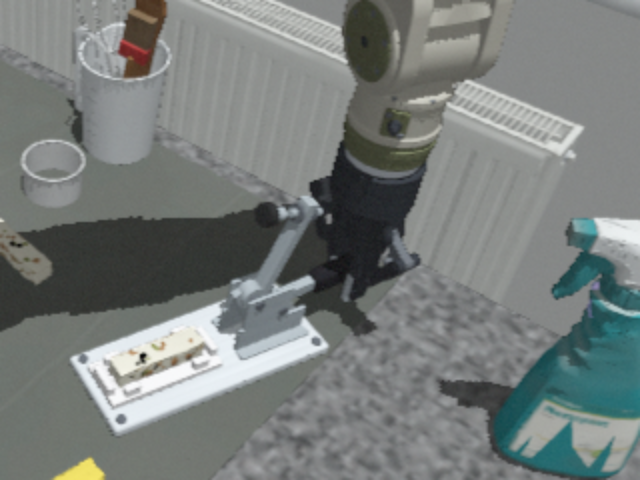

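The clamp is open: the arm is upright at (290,240), the handle is level and the bar is free at (155,355). Next: release and rise.

carry_out([
  [[0,0,0,0,0,0],[0,0,0,0,0,0],[0,0,0,0,0,0]],
], jaw=0.3)

```text
clock: 6.52
tcp_pos: [0.6226, -0.3017, 0.0385]
orientation: [-0.001, 0.196, 0.981, 0.0]
wrist_force: [0.2, 0.0, -0.8]
finger_gap: 0.0596
grip_force: 0.0
```

carry_out([
  [[0,0,-0.1,0,0,0],[0,0,-0.22,0,0,0],[0,0,-0.34,0,0,0],[0,0,-0.44,0,0,0],[0,0,-0.44,0,0,0]],
])

```text
clock: 7.15
tcp_pos: [0.6249, -0.3031, 0.2647]
orientation: [0.004, 0.196, 0.981, -0.002]
wrist_force: [0.1, 0.5, -0.5]
finger_gap: 0.0602
grip_force: 0.0
```

Run:
```python
from h import *
a=np.radians(JA)
for n in ["scene","top"]:
    c=env.read_camera(n)
    W=cloud(c)*1000;f=c["frame"]
    X=(W[...,0]-JO[0])*np.cos(a)+(W[...,1]-JO[1])*np.sin(a);Y=-(W[...,0]-JO[0])*np.sin(a)+(W[...,1]-JO[1])*np.cos(a);Z=W[...,2]
    m=(X>170)&(X<250)&(abs(Y)<14)&(Z>25)&(Z<110)
    print(n,m.sum())
    if m.sum()>10:
        for lo in range(170,250,10):
            k=m&(X>=lo)&(X<lo+10)
            if k.sum():print(lo,k.sum(),Z[k].max().round(1),np.median(Z[k]).round(1),np.median(Y[k]).round(1))
    m=(abs(X)<50)&(abs(Y)<20)&(Z>35)&(Z<60)
    print("bar",m.sum())
    if m.sum()>20:
        (x,y),(w,h),A=cv2.minAreaRect(np.stack([X[m],Y[m]],1).astype(np.float32));print("jigframe c",x,y,w,h,A,Z[m].max())
plan((jig(0,0,260),157.3))
```

```text
scene 365
170 68 67.0 62.4 -6.2
180 55 69.2 64.3 -5.5
190 56 69.0 63.6 -7.0
200 58 69.5 65.4 -6.0
210 57 70.8 65.7 -5.7
220 58 71.9 66.5 -7.3
230 13 69.8 65.2 -6.5
bar 501
jigframe c -0.4271430969238281 -0.910822868347168 89.73538970947266 25.163694381713867 0.2145264893770218 43.466219806073504
top 0
bar 0
now [ 623.2 -302.1  259.1] yawx 157.41 F [-0.4 -0.  -0.8] t 7.25 gap 60.3
[ 430.4 -224.4  260. ] 157.3 -> [0.4158, -0.0046, -0.0019, 0.0, 0.0001, 0.0003]
```

The handle's top rises outward by about 0.07–0.09 rad and sits about 70 mm up at x 209, so it is at its open stop. The bar is centred in the nest. Next: move over it and grasp.

carry_out([
  [[0.416,-0.005,0,0,0,0],[0.416,-0.005,0,0,0,0],[0.416,-0.005,0,0,0,0],[0.416,-0.005,0,0,0,0],[0.416,-0.005,0.1,0,0,0]],
])

```text
clock: 7.88
tcp_pos: [0.4297, -0.2246, 0.2101]
orientation: [0.002, 0.196, 0.981, -0.001]
wrist_force: [1.4, -1.0, -0.5]
finger_gap: 0.06
grip_force: 0.0
```

Run:
```python
from h import *
plan((jig(0,-.5,120),157.3),(jig(0,-.5,43),157.3))
```

```text
now [ 429.7 -224.6  210.1] yawx 157.37 F [ 1.4 -1.  -0.5] t 7.88 gap 60.0
[ 430.2 -224.9  120. ] 157.3 -> [-0.0003, 0.0001, 0.1802, -0.0002, 0.0007, 0.0002]
[ 430.2 -224.9   43. ] 157.3 -> [0.0003, 0.0002, 0.3342, -0.0002, 0.0007, 0.0002]
```

carry_out([
  [[0,0,0.1,0,0,0],[0,0,0.2,0,0,0],[0,0,0.27,0,0,0],[0,0,0.31,0,0,0],[0,0,0.33,0,0,0]],
], jaw=0.4, squeeze=30)

```text
clock: 8.5
tcp_pos: [0.4278, -0.2228, 0.0412]
orientation: [-0.003, 0.196, 0.981, 0.001]
wrist_force: [0.3, 0.1, 0.1]
finger_gap: 0.0513
grip_force: 0.0
```

Run:
```python
from h import *
plan((jig(0,-.5,43),157.3))
```

```text
now [ 427.8 -222.8   41.2] yawx 157.4 F [0.3 0.1 0.1] t 8.5 gap 51.3
[ 430.2 -224.9   43. ] 157.3 -> [-0.0061, -0.002, -0.0036, 0.0003, -0.0009, 0.0003]
```

carry_out([
  [[0,0,0,0,0,0],[0,0,0,0,0,0]],
])

```text
clock: 8.75
tcp_pos: [0.4305, -0.2248, 0.0447]
orientation: [0.0, 0.196, 0.981, -0.0]
wrist_force: [0.2, 0.1, 0.6]
finger_gap: 0.0513
grip_force: 0.0
```

carry_out([
  [[0,0,0,0,0,0],[0,0,0,0,0,0],[0,0,0,0,0,0],[0,0,0,0,0,0]],
], jaw=1.0)

```text
clock: 9.25
tcp_pos: [0.4308, -0.2251, 0.0451]
orientation: [0.001, 0.196, 0.981, -0.0]
wrist_force: [-0.2, 0.0, 5.7]
finger_gap: 0.0229
grip_force: 30.7
```

carry_out([
  [[0,0,-0.02,0,0,0],[0,0,-0.06,0,0,0],[0,0,-0.14,0,0,0],[0,0,-0.24,0,0,0],[0,0,-0.24,0,0,0]],
])

```text
clock: 9.88
tcp_pos: [0.4324, -0.2262, 0.1685]
orientation: [0.004, 0.196, 0.981, -0.002]
wrist_force: [1.4, -0.7, -0.2]
finger_gap: 0.0227
grip_force: 29.9
```

Run:
```python
from h import *
plan(([430,-100,160],157.3),([393,254,160],89),([393,254,60],89))
c=env.read_camera("wrist");cv2.imwrite("pics/w2.png",c["frame"])
```

```text
now [ 432.4 -226.2  168.5] yawx 157.41 F [ 1.4 -0.7 -0.2] t 9.88 gap 22.7
[ 430 -100  160] 157.3 -> [0.1014, 0.2312, 0.0157, -0.0003, 0.0012, 0.0003]
[393 254 160] 89 -> [0.4418, 0.8564, 0.012, 0.0005, 0.0013, 0.19]
[393 254  60] 89 -> [0.4433, 0.8568, 0.2119, 0.0005, 0.0013, 0.19]
```

View pics/w2.png

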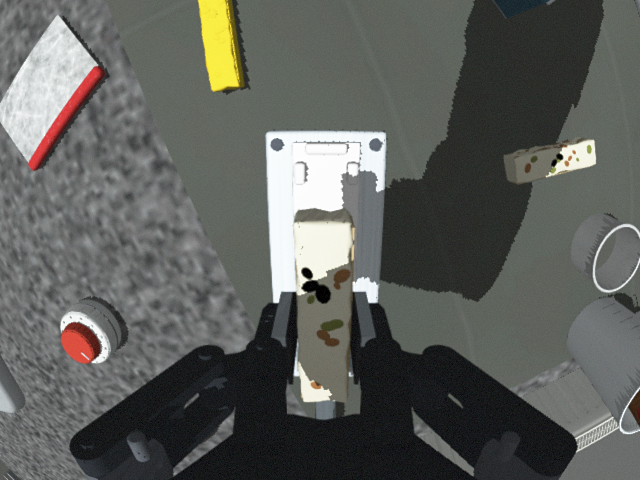

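The bar is held level at (325,305), gap 23 mm. Carry it to the board.

carry_out([
  [[0.44,0.856,0.01,0,0,0.19],[0.44,0.856,0.01,0,0,0.19],[0.44,0.856,0.01,0,0,0.19],[0.44,0.856,0.01,0,0,0.19],[0.44,0.856,0.01,0,0,0.19]],
], squeeze=45)

```text
clock: 10.55
tcp_pos: [0.4089, 0.0474, 0.1601]
orientation: [-0.001, 0.569, 0.822, -0.001]
wrist_force: [0.4, -0.2, -0.5]
finger_gap: 0.022
grip_force: 50.6
```

Run:
```python
from h import *
plan(([393,254,160],89))
```

```text
now [408.9  47.4 160.1] yawx 110.59 F [ 0.4 -0.2 -0.5] t 10.55 gap 22.0
[393 254 160] 89 -> [0.3979, 0.1155, 0.0005, -0.0004, -0.0001, 0.06]
```

carry_out([
  [[0.398,0.116,0,0,0,0.06],[0.398,0.116,0,0,0,0.06],[0.398,0.116,0,0,0,0.06],[0.398,0.116,0,0,0,0.06],[0.398,0.116,0,0,0,0.06]],
])

```text
clock: 11.18
tcp_pos: [0.392, 0.2545, 0.1599]
orientation: [-0.001, 0.71, 0.705, -0.001]
wrist_force: [-0.7, -0.0, -0.6]
finger_gap: 0.0223
grip_force: 50.6
```

Run:
```python
from h import *
plan(([393,254,39],89))
```

```text
now [392.  254.5 159.9] yawx 89.58 F [-0.7 -0.  -0.6] t 11.18 gap 22.3
[393 254  39] 89 -> [-0.0008, 0.0026, 0.2418, -0.0004, 0.0001, 0.0016]
```

carry_out([
  [[0,0.002,0.1,0,0,0],[0,0.002,0.19,0,0,0],[0,0.002,0.225,0,0,0],[0,0.002,0.235,0,0,0],[0,0.002,0.235,0,0,0]],
])

```text
clock: 11.8
tcp_pos: [0.3945, 0.2517, 0.0438]
orientation: [-0.0, 0.712, 0.702, -0.0]
wrist_force: [-0.1, 0.0, -0.7]
finger_gap: 0.0221
grip_force: 50.6
```

carry_out([
  [[0,0,0.002,0,0,0],[0,0,0.004,0,0,0],[0,0,0.004,0,0,0]],
])

```text
clock: 12.18
tcp_pos: [0.3949, 0.2525, 0.0424]
orientation: [0.0, 0.711, 0.703, 0.0]
wrist_force: [0.0, -0.2, -0.3]
finger_gap: 0.0222
grip_force: 50.6
```

carry_out([
  [[0,0,0.002,0,0,0],[0,0,0.004,0,0,0],[0,0,0.004,0,0,0]],
])

```text
clock: 12.55
tcp_pos: [0.3945, 0.2523, 0.0399]
orientation: [-0.0, 0.711, 0.703, -0.0]
wrist_force: [-0.8, 0.3, -1.0]
finger_gap: 0.0223
grip_force: 50.6
```

carry_out([
  [[0,0,0.002,0,0,0],[0,0,0.003,0,0,0],[0,0,0.003,0,0,0]],
])

```text
clock: 12.92
tcp_pos: [0.3947, 0.2524, 0.0392]
orientation: [0.0, 0.711, 0.703, 0.0]
wrist_force: [-1.7, -1.0, 7.6]
finger_gap: 0.022
grip_force: 51.6
```

carry_out([
  [[0,0,0,0,0,0],[0,0,0,0,0,0],[0,0,0,0,0,0]],
], jaw=0.35)

```text
clock: 13.3
tcp_pos: [0.3946, 0.2523, 0.0383]
orientation: [-0.0, 0.711, 0.703, -0.0]
wrist_force: [-0.1, -0.6, 0.7]
finger_gap: 0.0555
grip_force: 0.0
```

carry_out([
  [[0,0,-0.04,0,0,0],[0,0,-0.12,0,0,0],[0,0,-0.22,0,0,0],[0,0,-0.24,0,0,0],[0,0,-0.24,0,0,0]],
])

```text
clock: 13.92
tcp_pos: [0.395, 0.2525, 0.1587]
orientation: [0.0, 0.711, 0.703, 0.001]
wrist_force: [-0.7, 0.0, -0.1]
finger_gap: 0.0555
grip_force: 0.0
```

Run:
```python
from h import *
plan(([456.7,-24.3,160],83.2))
```

```text
now [395.  252.5 158.7] yawx 89.29 F [-0.7  0.  -0.1] t 13.93 gap 55.5
[456.7 -24.3 160. ] 83.2 -> [-0.5519, 0.1302, -0.0027, 0.0002, -0.0001, 0.0169]
```

carry_out([
  [[-0.552,0.13,0,0,0,0.017],[-0.552,0.13,0,0,0,0.017],[-0.552,0.13,0,0,0,0.017],[-0.552,0.13,0,0,0,0.017],[-0.552,0.13,0,0,0,0.017]],
])

```text
clock: 14.55
tcp_pos: [0.4555, -0.027, 0.1564]
orientation: [-0.001, 0.749, 0.663, -0.001]
wrist_force: [0.2, 0.3, 0.6]
finger_gap: 0.0555
grip_force: 0.0
```

carry_out([
  [[0,0,0,0,0,0]],
])

```text
clock: 14.68
tcp_pos: [0.4556, -0.0264, 0.1564]
orientation: [-0.001, 0.749, 0.662, -0.001]
wrist_force: [-1.2, 0.4, 0.0]
finger_gap: 0.0554
grip_force: 0.0
```

Run:
```python
from h import *
c=env.read_camera("top");W=cloud(c)*1000
m=(W[...,2]>25)&(W[...,0]>350)&(W[...,0]<430)&(W[...,1]>160)&(W[...,1]<340)&(W[...,2]<60)
print("placed",cv2.minAreaRect(W[m][:,:2].astype(np.float32)),np.median(W[m][:,2]))
c=env.read_camera("wrist");cv2.imwrite("pics/w3.png",c["frame"])
for r in env.find_in("wrist","waiting_bar")[:3]:print(r["score"],np.round(r["position"],4))
plan(([456.7,-24.3,160],83.2),([456.7,-24.3,24],83.2))
```

```text
placed ((394.09674072265625, 251.54177856445312), (89.73382568359375, 22.131582260131836), 88.71553039550781) 33.00738599136312
0.79 [ 0.459  -0.0145  0.0185]
now [455.1 -23.7 157.1] yawx 83.19 F [-0.   0.5  0.5] t 14.82 gap 55.7
[456.7 -24.3 160. ] 83.2 -> [-0.0008, 0.0034, -0.0058, -0.0005, -0.0001, -0.0]
[456.7 -24.3  24. ] 83.2 -> [-0.001, 0.0042, 0.2662, -0.0005, -0.0001, -0.0]
```

View pics/w3.png

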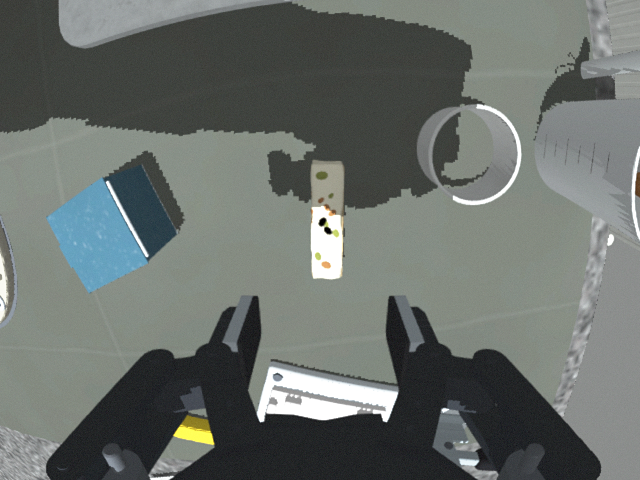

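The waiting bar at (327,220) lies between the fingers and is aligned with them. The first bar is placed at (394,252), parallel to the others. Next: go down.

carry_out([
  [[-0.001,0.003,0.11,0,0,0],[-0.001,0.003,0.2,0,0,0],[-0.001,0.003,0.24,0,0,0],[-0.001,0.003,0.255,0,0,0],[-0.001,0.003,0.255,0,0,0]],
])

```text
clock: 15.45
tcp_pos: [0.4574, -0.0243, 0.0309]
orientation: [-0.0, 0.747, 0.664, -0.0]
wrist_force: [0.8, -0.9, -0.5]
finger_gap: 0.0556
grip_force: 0.0
```

carry_out([
  [[0,0,0.004,0,0,0],[0,0,0.006,0,0,0],[0,0,0.006,0,0,0]],
])

```text
clock: 15.82
tcp_pos: [0.458, -0.0252, 0.0284]
orientation: [0.0, 0.748, 0.664, 0.0]
wrist_force: [-0.0, 0.0, 0.0]
finger_gap: 0.0554
grip_force: 0.0
```

Run:
```python
from h import *
plan(([456.7,-24.3,25],83.2))
```

```text
now [458.  -25.2  28.4] yawx 83.17 F [-0.  0.  0.] t 15.82 gap 55.4
[456.7 -24.3  25. ] 83.2 -> [0.0016, -0.0029, 0.0068, 0.0002, -0.0, -0.0001]
```

carry_out([
  [[0.002,-0.002,0.007,0,0,0],[0.002,-0.002,0.007,0,0,0],[0.002,-0.002,0.007,0,0,0]],
])

```text
clock: 16.2
tcp_pos: [0.4567, -0.024, 0.0244]
orientation: [-0.0, 0.748, 0.664, -0.0]
wrist_force: [1.2, 0.1, -0.0]
finger_gap: 0.0556
grip_force: 0.0
```

carry_out([
  [[0,0,0,0,0,0],[0,0,0,0,0,0],[0,0,0,0,0,0],[0,0,0,0,0,0]],
], jaw=1.0, squeeze=40)

```text
clock: 16.7
tcp_pos: [0.4571, -0.0241, 0.0247]
orientation: [0.0, 0.748, 0.664, 0.0]
wrist_force: [0.1, -0.7, 2.7]
finger_gap: 0.0237
grip_force: 40.4
```

Run:
```python
from h import *
plan()
```

```text
now [457.1 -24.1  24.7] yawx 83.17 F [ 0.1 -0.7  2.7] t 16.7 gap 23.7
```

carry_out([
  [[0,0,-0.02,0,0,0],[0,0,-0.06,0,0,0],[0,0,-0.14,0,0,0],[0,0,-0.24,0,0,0],[0,0,-0.24,0,0,0]],
])

```text
clock: 17.32
tcp_pos: [0.4596, -0.0246, 0.1486]
orientation: [0.003, 0.748, 0.664, 0.002]
wrist_force: [0.4, -1.1, -1.3]
finger_gap: 0.0235
grip_force: 40.1
```

Run:
```python
from h import *
plan((jig(0,0,150),157.3))
```

```text
now [459.6 -24.6 148.6] yawx 83.18 F [ 0.4 -1.1 -1.3] t 17.32 gap 23.5
[ 430.4 -224.4  150. ] 157.3 -> [-0.4037, -0.0104, -0.0025, 0.001, 0.0009, -0.2059]
```

carry_out([
  [[-0.404,-0.01,0,0,0,-0.206],[-0.404,-0.01,0,0,0,-0.206],[-0.404,-0.01,0,0,0,-0.206],[-0.404,-0.01,0,0,0,-0.206],[-0.404,-0.01,0,0,0,-0.206]],
])

```text
clock: 17.95
tcp_pos: [0.427, -0.2266, 0.1436]
orientation: [-0.0, 0.403, 0.915, -0.0]
wrist_force: [-0.1, 0.7, -0.2]
finger_gap: 0.0236
grip_force: 40.1
```

Run:
```python
from h import *
plan((jig(0,0,150),157.3))
```

```text
now [ 427.  -226.6  143.6] yawx 132.44 F [-0.1  0.7 -0.2] t 17.95 gap 23.6
[ 430.4 -224.4  150. ] 157.3 -> [-0.0013, 0.008, -0.0129, -0.0001, -0.0001, -0.0691]
```

carry_out([
  [[0,0.005,0,0,0,-0.069],[0,0.005,0,0,0,-0.069],[0,0.005,0,0,0,-0.069],[0,0.005,0,0,0,-0.069]],
])

```text
clock: 18.45
tcp_pos: [0.429, -0.2219, 0.1436]
orientation: [-0.001, 0.198, 0.98, 0.0]
wrist_force: [-0.3, -0.9, -0.7]
finger_gap: 0.0239
grip_force: 40.1
```

Run:
```python
from h import *
# check where the held bar's ends are, in jig frame
a=np.radians(JA)
c=env.read_camera("scene");W=cloud(c)*1000;f=c["frame"]
X=(W[...,0]-JO[0])*np.cos(a)+(W[...,1]-JO[1])*np.sin(a);Y=-(W[...,0]-JO[0])*np.sin(a)+(W[...,1]-JO[1])*np.cos(a);Z=W[...,2]
m=(abs(X)<65)&(abs(Y)<16)&(Z>110)&(Z<142)&(f.min(-1)>60)
print(m.sum(),[np.percentile(X[m],p).round(1) for p in(1,5,50,95,99)],Y[m].min(),Y[m].max(),Z[m].min(),Z[m].max())
for lo in range(-60,60,10):
    k=m&(X>=lo)&(X<lo+10); 
    if k.sum():print(lo,k.sum(),np.median(Y[k]).round(1),Z[k].min().round(1),Z[k].max().round(1))
plan((jig(0,-.5,150),157.3),(jig(0,-.5,52),157.3))
```

```text
483 [np.float64(-48.6), np.float64(-47.9), np.float64(-28.7), np.float64(25.4), np.float64(37.3)] -15.902484030861917 15.46941959646362 117.3277330480804 141.26080214199038
-50 130 -3.0 118.2 141.2
-40 95 -7.0 119.3 141.3
-30 98 -6.0 117.3 141.1
-20 86 -6.8 118.5 141.1
-10 24 7.7 134.7 140.0
0 3 9.7 137.6 139.4
10 9 -10.8 118.7 129.5
20 22 -10.5 117.6 128.0
30 15 -10.7 117.9 129.6
40 1 -9.1 124.6 124.6
now [ 429.2 -222.   143.8] yawx 157.11 F [-0.  -0.2 -0.8] t 18.5 gap 23.5
[ 430.2 -224.9  150. ] 157.3 -> [-0.0041, -0.0045, -0.0125, 0.0001, -0.0002, -0.0005]
[ 430.2 -224.9   52. ] 157.3 -> [-0.0044, -0.0046, 0.1835, 0.0001, -0.0002, -0.0005]
```

carry_out([
  [[-0.006,-0.0045,0.06,0,0,0],[-0.006,-0.0045,0.12,0,0,0],[-0.006,-0.0045,0.16,0,0,0],[-0.006,-0.0045,0.165,0,0,0],[-0.006,-0.0045,0.165,0,0,0]],
])

```text
clock: 19.12
tcp_pos: [0.4317, -0.2256, 0.0622]
orientation: [0.0, 0.198, 0.98, 0.0]
wrist_force: [0.3, 0.1, -0.1]
finger_gap: 0.0233
grip_force: 40.0
```

carry_out([
  [[0,0,0,0,0,0]],
])

```text
clock: 19.25
tcp_pos: [0.4322, -0.2261, 0.0629]
orientation: [0.001, 0.198, 0.98, -0.0]
wrist_force: [0.2, -0.2, 0.0]
finger_gap: 0.0238
grip_force: 40.0
```

Run:
```python
from h import *
plan((jig(1,-.5,45),157.3))
```

```text
now [ 432.2 -226.1   62.9] yawx 157.17 F [ 0.2 -0.2  0. ] t 19.25 gap 23.8
[ 431.1 -225.2   45. ] 157.3 -> [0.0027, 0.0007, 0.0358, -0.0001, 0.0003, -0.0004]
```

carry_out([
  [[0.001,0,0.012,0,0,0],[0.001,0,0.022,0,0,0],[0.001,0,0.028,0,0,0],[0.001,0,0.03,0,0,0],[0.001,0,0.03,0,0,0]],
])

```text
clock: 19.88
tcp_pos: [0.431, -0.2253, 0.0468]
orientation: [-0.0, 0.198, 0.98, 0.0]
wrist_force: [-0.0, 0.2, -0.6]
finger_gap: 0.0235
grip_force: 40.0
```

carry_out([
  [[0,0,0.002,0,0,0],[0,0,0.004,0,0,0],[0,0,0.005,0,0,0]],
])

```text
clock: 20.25
tcp_pos: [0.4311, -0.2254, 0.0447]
orientation: [0.0, 0.198, 0.98, 0.0]
wrist_force: [-1.4, 1.1, 7.3]
finger_gap: 0.0239
grip_force: 40.8
```

It touched the bed at 44.7 mm, as expected for a seated bar. Next: release and rise.

carry_out([
  [[0,0,0,0,0,0],[0,0,0,0,0,0],[0,0,0,0,0,0]],
], jaw=0.35)

```text
clock: 20.62
tcp_pos: [0.4311, -0.2253, 0.0444]
orientation: [0.0, 0.198, 0.98, 0.0]
wrist_force: [0.7, -1.0, 0.2]
finger_gap: 0.0553
grip_force: 0.0
```

carry_out([
  [[0,0,-0.04,0,0,0],[0,0,-0.14,0,0,0],[0,0,-0.26,0,0,0],[0,0,-0.38,0,0,0],[0,0,-0.43,0,0,0]],
])

```text
clock: 21.25
tcp_pos: [0.4322, -0.2262, 0.2634]
orientation: [0.003, 0.198, 0.98, -0.001]
wrist_force: [1.3, -0.6, -0.3]
finger_gap: 0.0555
grip_force: 0.0
```

Run:
```python
from h import *
a=np.radians(JA)
c=env.read_camera("scene");W=cloud(c)*1000
X=(W[...,0]-JO[0])*np.cos(a)+(W[...,1]-JO[1])*np.sin(a);Y=-(W[...,0]-JO[0])*np.sin(a)+(W[...,1]-JO[1])*np.cos(a);Z=W[...,2]
m=(abs(X)<55)&(abs(Y)<20)&(Z>34)&(Z<60)
print("bar jig frame",cv2.minAreaRect(np.stack([X[m],Y[m]],1).astype(np.float32)),Z[m].max(),np.median(Z[m]))
plan((jig(208,0,260),157.3),(jig(208,0,58),157.3))
```

```text
bar jig frame ((-0.4074211120605469, -1.8656930923461914), (27.19324493408203, 89.81009674072266), 88.12995147705078) 43.73502900248133 39.39318108071974
now [ 432.8 -226.7  265.3] yawx 157.18 F [ 1.  -0.8  2.3] t 21.3 gap 55.2
[ 622.3 -304.7  260. ] 157.3 -> [-0.4096, 0.0031, 0.0141, -0.0003, 0.0013, -0.0003]
[ 622.3 -304.7   58. ] 157.3 -> [-0.4063, 0.004, 0.4181, -0.0003, 0.0013, -0.0003]
```

carry_out([
  [[-0.41,0.003,0,0,0,0],[-0.41,0.003,0,0,0,0],[-0.41,0.003,0,0,0,0],[-0.41,0.003,0,0,0,0],[-0.41,0.003,0.02,0,0,0]],
])

```text
clock: 21.92
tcp_pos: [0.6217, -0.304, 0.2473]
orientation: [-0.0, 0.198, 0.98, 0.0]
wrist_force: [-0.5, -0.1, -0.8]
finger_gap: 0.0552
grip_force: 0.0
```

Run:
```python
from h import *
plan((jig(207,0,58),157.3))
```

```text
now [ 621.7 -304.   247.3] yawx 157.2 F [-0.5 -0.1 -0.8] t 21.93 gap 55.2
[ 621.4 -304.3   58. ] 157.3 -> [-0.0, -0.001, 0.3787, 0.0, -0.0002, -0.0003]
```

carry_out([
  [[0,0,0.1,0,0,0],[0,0,0.2,0,0,0],[0,0,0.3,0,0,0],[0,0,0.36,0,0,0],[0,0,0.38,0,0,0]],
])

```text
clock: 22.55
tcp_pos: [0.6177, -0.3019, 0.0568]
orientation: [-0.002, 0.198, 0.98, 0.001]
wrist_force: [-0.8, 0.2, 1.1]
finger_gap: 0.0554
grip_force: 0.0
```

carry_out([
  [[0,0,0,0,0,0],[0,0,0,0,0,0],[0,0,0,0,0,0],[0,0,0,0,0,0]],
], jaw=1.0, squeeze=60)

```text
clock: 23.05
tcp_pos: [0.6217, -0.3036, 0.0617]
orientation: [0.002, 0.198, 0.98, -0.0]
wrist_force: [-0.8, 2.6, 6.9]
finger_gap: 0.0171
grip_force: 60.5
```

Run:
```python
from h import *
T=[]
for th in [1.8,1.6,1.4,1.2,1,.8,.6,.4,.2,0,-.2]:
    p=th-.45;T.append((jig(124.5+84*np.sin(p),0,50.4+84*np.cos(p)),157.3))
plan(*T)
```

```text
now [ 621.7 -303.6   61.7] yawx 157.22 F [-0.8  2.6  6.9] t 23.05 gap 17.1
[ 620.9 -304.1   68.8] 157.3 -> [0.0012, -0.0016, -0.0142, 0.0, 0.0005, -0.0002]
[ 616.  -302.    84.7] 157.3 -> [0.0117, -0.0016, -0.046, 0.0, 0.0005, -0.0002]
[ 608.3 -298.8   99.3] 157.3 -> [0.0283, -0.0016, -0.0752, 0.0, 0.0005, -0.0002]
[ 598.1 -294.5  111.9] 157.3 -> [0.0503, -0.0016, -0.1005, 0.0, 0.0005, -0.0002]
[ 585.8 -289.4  122. ] 157.3 -> [0.077, -0.0017, -0.1208, 0.0, 0.0005, -0.0002]
[ 571.8 -283.6  129.3] 157.3 -> [0.1071, -0.0017, -0.1355, 0.0, 0.0005, -0.0002]
[ 556.8 -277.3  133.5] 157.3 -> [0.1396, -0.0018, -0.1439, 0.0, 0.0005, -0.0002]
[ 541.4 -270.8  134.3] 157.3 -> [0.1731, -0.0018, -0.1457, 0.0, 0.0005, -0.0002]
[ 526.1 -264.4  131.8] 157.3 -> [0.2063, -0.0019, -0.1408, 0.0, 0.0005, -0.0002]
[ 511.5 -258.3  126. ] 157.3 -> [0.2378, -0.0019, -0.1294, 0.0, 0.0005, -0.0002]
[ 498.4 -252.8  117.3] 157.3 -> [0.2665, -0.0019, -0.112, 0.0, 0.0005, -0.0002]
```

carry_out([
  [[0.001,0,-0.014,0,0,0],[0.012,0,-0.046,0,0,0],[0.028,0,-0.075,0,0,0],[0.05,0,-0.1,0,0,0],[0.077,0,-0.121,0,0,0]],
])

```text
clock: 23.68
tcp_pos: [0.5842, -0.2879, 0.1203]
orientation: [-0.0, 0.198, 0.98, 0.0]
wrist_force: [3.3, 1.4, -11.9]
finger_gap: 0.0167
grip_force: 59.2
```

carry_out([
  [[0.015,0,-0.008,0,0,0],[0.03,0,-0.014,0,0,0],[0.062,0,-0.023,0,0,0],[0.08,0,-0.024,0,0,0],[0.096,0,-0.025,0,0,0]],
])

```text
clock: 24.3
tcp_pos: [0.5419, -0.2702, 0.1328]
orientation: [0.002, 0.198, 0.98, -0.0]
wrist_force: [9.5, -0.7, -13.3]
finger_gap: 0.0169
grip_force: 60.6
```

carry_out([
  [[0.016,0,0.002,0,0,0],[0.033,0,0.005,0,0,0],[0.049,0,0.01,0,0,0],[0.065,0,0.016,0,0,0],[0.08,0,0.025,0,0,0]],
])

```text
clock: 24.92
tcp_pos: [0.5081, -0.2561, 0.1242]
orientation: [0.006, 0.198, 0.98, -0.001]
wrist_force: [7.6, 2.6, 3.1]
finger_gap: 0.0168
grip_force: 58.3
```

carry_out([
  [[0.012,0,0.008,0,0,0],[0.022,0,0.015,0,0,0],[0.028,0,0.02,0,0,0],[0.028,0,0.02,0,0,0]],
])

```text
clock: 25.42
tcp_pos: [0.4951, -0.2507, 0.115]
orientation: [0.006, 0.198, 0.98, -0.001]
wrist_force: [6.1, 3.6, 12.1]
finger_gap: 0.0163
grip_force: 59.7
```

Run:
```python
from h import *
plan()
c=env.read_camera("scene");cv2.imwrite("pics/s3.png",cv2.resize(c["frame"][220:380,340:520],(720,640))[:600])
```

```text
now [ 495.1 -250.7  115. ] yawx 157.21 F [ 6.1  3.6 12.1] t 25.43 gap 16.3
```

View pics/s3.png

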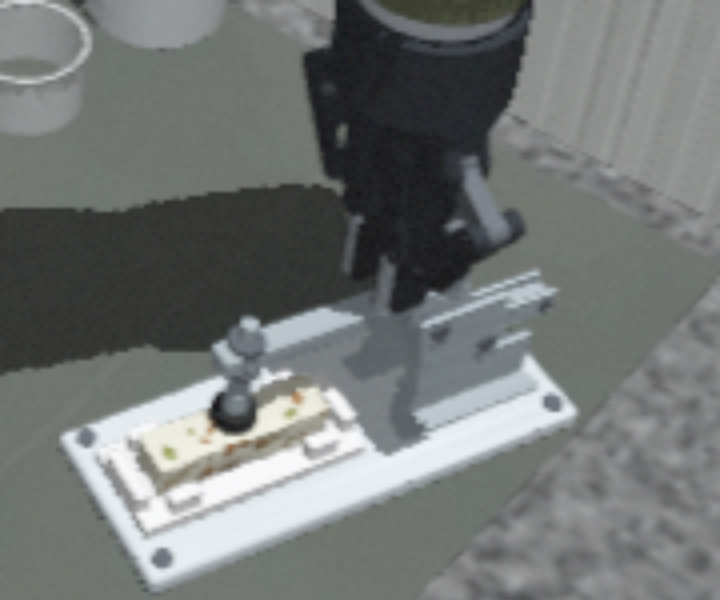

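The arm is level and the pad is on the bar at (235,410). Next: release, rise and check the handle angle.

carry_out([
  [[0,0,0,0,0,0],[0,0,0,0,0,0],[0,0,0,0,0,0]],
], jaw=0.35)

```text
clock: 25.85
tcp_pos: [0.4903, -0.249, 0.1097]
orientation: [-0.001, 0.198, 0.98, -0.0]
wrist_force: [0.7, -0.2, -0.3]
finger_gap: 0.0554
grip_force: 0.0
```

carry_out([
  [[0,0,-0.06,0,0,0],[0,0,-0.16,0,0,0],[0,0,-0.26,0,0,0],[0,0,-0.26,0,0,0]],
])

```text
clock: 26.35
tcp_pos: [0.4927, -0.2505, 0.2441]
orientation: [0.003, 0.198, 0.98, -0.002]
wrist_force: [0.5, 0.4, 0.6]
finger_gap: 0.0558
grip_force: 0.0
```

Run:
```python
from h import *
a=np.radians(JA)
d=np.load("scene.npy",allow_pickle=True).item()
for c in [d,env.read_camera("scene")]:
    W=cloud(c)*1000
    X=(W[...,0]-JO[0])*np.cos(a)+(W[...,1]-JO[1])*np.sin(a);Y=-(W[...,0]-JO[0])*np.sin(a)+(W[...,1]-JO[1])*np.cos(a);Z=W[...,2]
    m=(X>50)&(X<140)&(abs(Y)<14)&(Z>105)&(Z<165)&(c["frame"].max(-1)<90)
    print(m.sum(),"X",X[m].mean().round(1),X[m].min().round(1),X[m].max().round(1),"Z",Z[m].mean().round(1),Z[m].min().round(1),Z[m].max().round(1),"lean",np.polyfit(Z[m],X[m],1).round(3))
    m=(abs(X)<55)&(abs(Y)<20)&(Z>34)&(Z<44);print(cv2.minAreaRect(np.stack([X[m],Y[m]],1).astype(np.float32)))
plan()
cv2.imwrite("pics/s4.png",np.hstack([cv2.resize(k["frame"][220:380,360:500],None,fx=2.8,fy=2.8) for k in (d,c)]))
```

```text
302 X 82.4 67.3 107.8 Z 134.1 105.3 155.9 lean [ -0.377 133.005]
((-0.000774383544921875, -1.2677831649780273), (26.405723571777344, 90.47463989257812), 89.47106170654297)
301 X 82.5 66.9 107.4 Z 134.2 105.3 155.7 lean [ -0.389 134.756]
((-1.2225608825683594, -2.614119529724121), (89.23262786865234, 25.92125701904297), 0.4160028398036957)
now [ 491.7 -249.8  241.5] yawx 157.16 F [ 1.2 -1.1 -1.1] t 26.4 gap 55.8
```

View pics/s4.png

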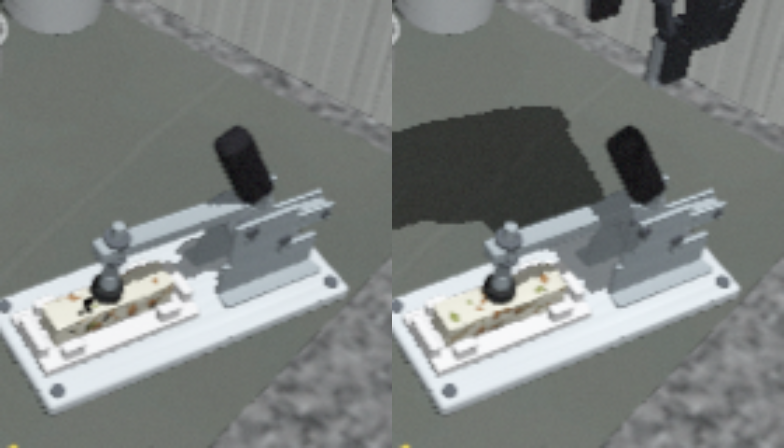

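The handle, arm and pad are back exactly as at the start: the grip centre is at 82.5 / 134.2 mm, against 82.4 / 134.1 mm before. The new bar is in the nest. Handing in.

```bash
python3 -c "
from h import *
print(env.hand_in())"
```

```text
the job is handed in; nothing more can be done
None
```

The changeover is done and handed in at about 26 s: the old bar lies flat in the gap on the board, parallel to the other two, and the waiting bar is in the nest with the handle back over centre at its stop.

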